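Set the pull-to-turn knob of a kiln controller

ROBOT

A 7-joint arm with a two-finger parallel gripper is mounted at the origin on a cart in front of the work surface, level with it; the furniture and walls round the work are solid. World frame = base frame: x ahead of the robot, y to its left, z up, the work surface at z = 0. Lengths are in m, angles in rad, forces in N, time in s.
With the tool pointing down it reaches from about 0.425 to 0.925 m from the base axis. Payload 6.8 kg.
Tool frame: the origin (TCP) lies at the very end of the fingers, on their centre line; the grasp point (between the pads) lies 19 mm behind it; z points along the fingers, y is the line along which they close (so a half turn about z gives the same grasp; the last joint's range is limited). The gripper opens to 88 mm and grips with 3 to 60 N. Pads are 20 mm wide; open, the fingers measure 115 mm over their backs; the gripper's body (75 mm by 178 mm) begins 61 mm behind the grasp point.
Start: joints at [-1.264, 0.477, 0.022, 1.555, -0.011, 1.109, -0.083], TCP at [0.272, 0.618, 0.223] pointing down, gripper open.
Joint ranges: [-2.96, 2.96], [-0.34, 2.1], [-1.41, 1.46], [0.24, 2.44], [-1.37, 4.51], [0.17, 1.92], [-2.96, 2.96]. Speed limits (rad/s): [2.39, 2.39, 3.14, 3.14, 3.14, 3.14, 3.14].

INTERFACE

Orientations are given as a unit quaternion [w, x, y, z].
In Python, from plant import * gives the robot as it stands.
- The arm moves only by the tool move_arm, never from a script. Its arguments are lists of equal length, an entry for each row: "offset": the shift along the world's x, y, z as a fraction of full scale, a list of three; "yaw": the turn about the world's z as a fraction of full scale; "hand": the opening, from 0 (shut) to 1 (fully open). A call has 1 to 8 rows; each row shifts and turns the commanded pose from where the row before left it; what a row does not reach is not made up. Full scale, the value 1, is 25 mm for a shift and 5 degrees for a turn. A row lasts 1/12 s, in which the tool goes at most 41.7 mm and 7.16 degrees, less where a joint would pass 70% of its speed; a pose out of reach is approached as far as the arm can. A call with a number of a shift or a turn outside -1 to 1 is refused whole. A call with a gripper value outside its range is refused whole. The fingers move at their own pace and stop on an object; "squeeze" is the grip in N (left out, the last holds). Time passes only in rows, so rows that do not move let the fingers close. It gives the time, the measured TCP pose, the force, the opening and the grip force at its end, in the units of the state.
- get_state(): the state, without advancing time (a new reading comes with each control period).
- grab_frame(name): name is "side" or "top" or "wrist"; returns the picture (420x560x3 uint8, red, green, blue); there is no depth.
- get_calibration(name): a dict with "fx", "fy", "cx", "cy" (pixels), "R" (3x3) and "t" (3): a world point X has camera coordinates R X + t. Camera axes: x right, y down, z forward; pixel columns grow to the right and rows downward; lengths in m; the calibration is good to about 2 mm. The wrist camera is an equidistant fisheye: a pixel r from the principal point sees the ray r / f radians off the axis. A picture is of the moment at which its call begins: read the wrist's pose just before it. get_calibration takes no time and is no camera call; for the wrist camera it gives the pose at the moment of the call.
- job_done(): hands the job in; it is judged then, once.
The state is a dict: "time": time; "qpos": joint angles; "dq": joint speeds; "tau": joint torques, N m; "eef_pos": TCP position; "tool_rot": TCP orientation; "wrist_force": force on the tool from outside, world axes, zero at the start; "moment": the same for the moment, N m; "grip_width": opening from 0.0 (shut) to 1.0 (fully open); "grasp_force": force on a finger pad.
Only numpy, scipy, OpenCV 4.12 (cv2) and the standard library are available. Lean on these libraries where they do the work, as an engineer would, in place of code of your own. Each camera call takes 0.05 s, during which the arm holds its last target. There are 200 camera calls.

TASK

The kiln controller's black knob is locked at rest. Pull it out (up), turn it to the ring mark (not the small stud) and push it back fully home there: its notch lies 5 to 15 degrees to one side of the mark or the other, so feel for it without ever forcing the knob down or round. Let go at the end, and leave the other things on the bench where they are.

Things in the scene. Friction and masses are not known exactly. Their poses are not given: they have to be found in the camera images.
- controller: grey sheet-metal kiln controller, fixed to the bench: 130 mm (its x) by 160 mm (its y), its grey panel on top 55 mm above the bench. Origin: centre of the underside, under the knob's upright axis. A hidden seat ring inside locks the knob's bolt, which runs 20 mm off the axis; more than 20 N between bolt and ring, downward or sideways, counts as forcing
- knob: black bar knob on the panel. Origin: on its axis, level with the panel when home; z up, x along the bar to its pointer nose. Bar 46 mm long (x), 14 mm wide (y), its flat sides 10 to 41 mm above the panel when home; collar below, 25 mm across. It starts aimed along the controller's +x, within 0.1 rad. Turns 1.5 rad either way (friction 0.03 N m) when out 11 mm or more; when home only a little
- knob_grip (a point): where to grip the knob: on its axis, 30 mm above the panel when home (85 mm above the bench); axes as the knob's. Gripped across the 14 mm width from above
- knob_pointer (a point): tip of the knob's pointer nose, 34 mm from the axis along the knob's x. Each mark has one notch, whose direction from the knob's axis differs from the mark's by 0.1 to 0.26 rad to one side or the other; the knob goes in only within about 0.03 rad of the notch's middle
- knob_pull (a joint): how far the knob is pulled out, in m: 0 fully home, 0.014 at its outer stop. Sliding it takes about 4 N either way and it stays where it is left (no spring). Pushed in beside a notch, the bolt stops hard on the ring at 0.010; at a notch it slides on to 0
- mark_ring: the ring mark: dark steel ring, 22 mm outside and 13 mm inside diameter, 5 mm high, fixed on the panel 50 mm from the knob's axis, about 57 degrees to one side of the pointer's rest direction. Origin: centre of its underside. Marks are left or right by chance
- the_arm_lamp: desk lamp with a jointed arm and cream cone shade, part of the bench, standing behind and to the right of the controller. Origin: centre of the base, on the bench. From its base it reaches about 0.5 m high and its shade hangs some 0.1 m from the base towards the robot: keep the arm and wrist clear of it on the way
- mark_stud: the other mark: dark steel stud, 8 mm diameter, 5 mm high, on the panel 50 mm from the knob's axis, about 57 degrees to the other side. Origin: centre of its underside
- stamp_a_mid (a point): turned wooden stamp, 29 mm wide, 58 mm tall, standing at the controller's left (+y) side; a bystander. Point: its centre, half-way up
- stilt_a_mid (a point): three-armed white kiln stilt, 53x51x18 mm, lying at the controller's right (-y) side; a bystander. Point: its centre, half-way up
- tape_roll_mid (a point): roll of tape, 64 mm across, 19 mm high, lying flat at the controller's left front; a bystander. Point: its centre, half-way up
- sanding_block_mid (a point): grey sanding block, 59x82x26 mm, lying on the bench to the right of the controller; a bystander. Point: its centre, half-way up

How it is judged:
By the outcome, as a careful person would: the job done as asked, in the order asked, and still so for the second after the job is handed in, with the robot touching nothing.
It also fails if it takes over 72 s, if anything falls off the work surface, if the arm or the gripper's body presses on something with over 40 N, if the wrist force passes 120 N, or if a joint passes its speed limit or range.

## Working session

There is one attempt and no reset: what is moved stays moved. The work goes in short steps, Python scripts to look and compute and a tool call to move; the robot and the scene stay as the last step left them, time stands still between calls to the robot, and variables do not carry over. Pictures are saved under pics/ and viewed, at most 10 in all, crops included, and the job is handed in when it is done.

Besides the shell and the picture viewer there is one more tool, called after "Call:" as a command line: name --pt "numbers of a row" for each row, then --argument value for the rest. move_arm: Moves the arm, as the interface text tells. Its arguments: {"type":"object","properties":{"offset":{"type":"array"},"yaw":{"type":"array"},"hand":{"type":"array"},"squeeze":{"type":"number"}},"required":["offset","yaw","hand"]}

```bash
mkdir -p pics
python3 - <<'E'
from plant import *
import cv2
s=get_state();print(s)
for n in("top","side"):
    cv2.imwrite(f"pics/{n}0.png",grab_frame(n)[:,:,::-1]);print(n,get_calibration(n))
E
```

```text
{'time': 0.0, 'qpos': array([-1.26408404,  0.47779176,  0.02232592,  1.55643604, -0.01150794,
        1.10930455, -0.08313566]), 'dq': array([ 5.11875412e-05,  4.47398586e-04, -1.61291262e-03, -1.23447041e-04,
        1.31998508e-03,  2.38679216e-04, -1.23563900e-03]), 'tau': array([-7.83593732e-04, -5.82854748e+01,  1.53444126e+00, -2.72625893e+01,
       -5.42849593e-02,  1.67882047e-02,  1.71298025e-04]), 'eef_pos': array([0.27179871, 0.61720193, 0.22169356]), 'tool_rot': array([-1.26925218e-04,  2.05924775e-01,  9.78567405e-01, -8.96987046e-04]), 'wrist_force': array([ 0.01953939, -0.96459128,  0.59470442]), 'moment': array([-0.04845391,  0.0197501 ,  0.00052832]), 'grasp_force': 0.0, 'grip_width': 1.0023312572645189}
top {'fx': 462.75020387651637, 'fy': 462.75020387651637, 'cx': 280.9187994270631, 'cy': 201.83809359204201, 'R': array([[ 0.00724588, -0.99957659,  0.02818034],
       [-0.98966958, -0.01120355, -0.14292864],
       [ 0.14318384, -0.02685359, -0.98933173]]), 't': array([0.056228  , 0.55229558, 0.91644973])}
side {'fx': 481.26418906008, 'fy': 481.26418906008, 'cx': 281.91517351357174, 'cy': 211.41829236504046, 'R': array([[-0.99959511, -0.01629618, -0.02332477],
       [ 0.00889221,  0.59977344, -0.80012046],
       [ 0.02702849, -0.80000391, -0.59938569]]), 't': array([0.54657982, 0.00897533, 1.16954247])}
```

View pics/top0.png

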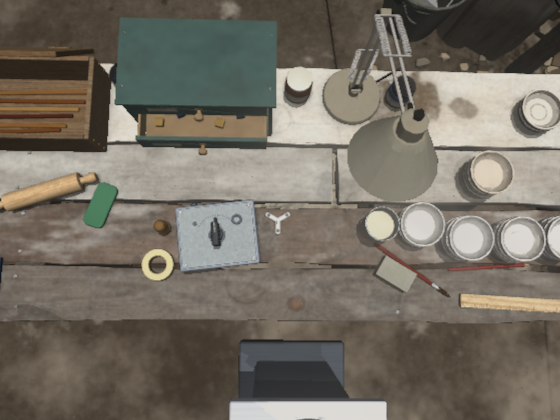

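View pics/side0.png

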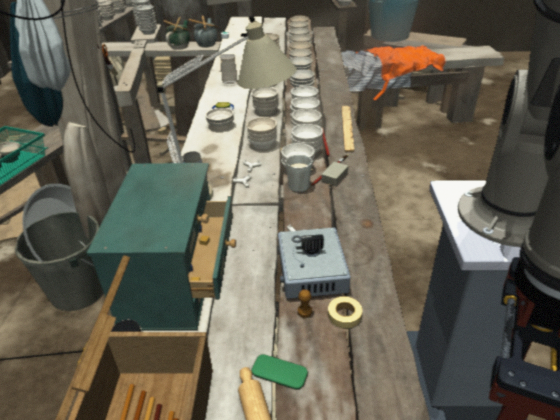

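The top view shows the controller at about (217,236), the knob at (215,232) with its nose up the image (+x), the ring at (237,219) on the right (-y) and the stud at (195,224). In the side view the controller is at (312,262), and nothing stands close to the knob. I'll zoom in and cast rays.

```bash
cat > h.py <<'E'
from plant import *
import cv2, numpy as np
def ray(n,px,z,c=None):
    c=c or get_calibration(n);R=np.array(c["R"]);t=np.array(c["t"])
    p=np.array([(px[0]-c["cx"])/c["fx"],(px[1]-c["cy"])/c["fy"]])
    if n=="wrist":
        r=np.hypot(*p);d=np.r_[p/max(r,1e-9)*np.sin(r),np.cos(r)]
    else: d=np.r_[p,1]
    o=-R.T@t;d=R.T@d
    return o+d*(z-o[2])/d[2]
E
python3 - <<'E'
from h import *
im=cv2.imread("pics/top0.png");c=im[190:280,165:275]
cv2.imwrite("pics/topz.png",cv2.resize(c,None,fx=6,fy=6,interpolation=cv2.INTER_CUBIC))
for nm,p,z in(("knob",(215,231),.09),("ring",(237,219),.06),("stud",(195,224),.06)):print(nm,ray("top",p,z).round(4))
E
```

```text
knob [0.4861 0.1894 0.09  ]
ring [0.513  0.1496 0.06  ]
stud [0.5021 0.233  0.06  ]
```

View pics/topz.png

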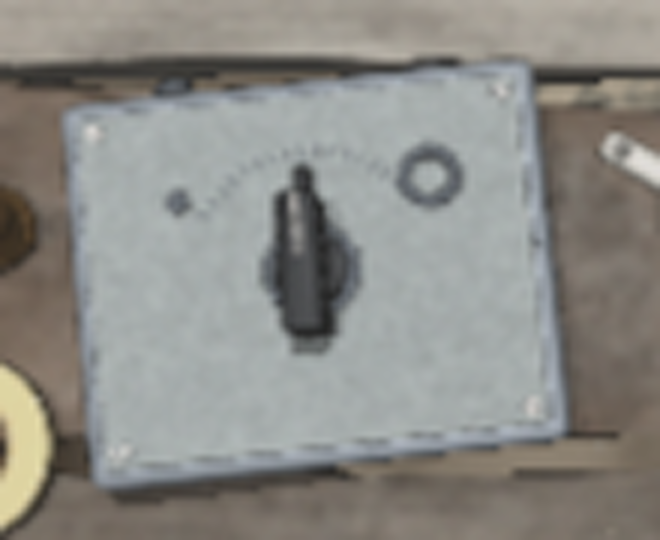

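The zoom shows panel corners near (68,108), (530,65), (565,433) and (98,485). The ring centre is at (430,176), the stud at (178,202), the nose tip at (302,168) and the bar tail near (308,332).

Run:
```python
from h import *
f=lambda p,z:ray("top",((p[0]+.5)/6-.5+165,(p[1]+.5)/6-.5+190),z)
C=np.array([f(p,.055) for p in((68,108),(530,65),(565,433),(98,485))])
print(C.round(4),C.mean(0).round(4))
print([np.linalg.norm(C[i]-C[(i+1)%4]).round(4) for i in range(4)])
ax=(C[0]+C[1]-C[2]-C[3]);print("ctrl yaw",np.arctan2(ax[1],ax[0]), np.arctan2(*( (C[0]+C[3]-C[1]-C[2])[[1,0]]))-np.pi/2)
r=f((430,176),.06);s=f((178,202),.06);c=C.mean(0)
n=f((302,168),.08);t=f((308,332),.096)
print("ring",r,"stud",s)
# axis: mark distances 50mm, between
for m in(r,s):
    d=m-c;print(np.hypot(*d[:2]),np.arctan2(d[1],d[0]))
print("axis from marks: mid",(r+s)/2,"sep",np.linalg.norm(r-s))
print("nose",n,"tail",t,np.arctan2(*(n-t)[[1,0]]))
st=get_state();w,x,y,z=st['tool_rot'];print("tool y yaw",np.arctan2(1-2*(x*x+z*z),2*(x*y-w*z)))
```

```text
[[0.5353 0.2731 0.055 ]
 [0.5517 0.1186 0.055 ]
 [0.4285 0.105  0.055 ]
 [0.4103 0.2583 0.055 ]] [0.4815 0.1888 0.055 ]
[np.float64(0.1554), np.float64(0.1239), np.float64(0.1544), np.float64(0.1259)]
ctrl yaw 0.11356065038164846 0.11158650662590786
ring [0.51313332 0.15113536 0.06      ] stud [0.50359133 0.23451734 0.06      ]
0.04917944800890311 -0.8712647829420811
0.0508204130330777 1.1204131569835571
axis from marks: mid [0.50836233 0.19282635 0.06      ] sep 0.0839261768045502
nose [0.51320306 0.19145429 0.08      ] tail [0.4591034  0.18626184 0.096     ] 0.09568622542127508
tool y yaw 1.1559701610224398
```

Everything is consistent: axis at (0.4815, 0.189), controller yaw 0.112, the panel measures 155x125 mm, and the marks are 84 mm apart. The ring direction is about -0.88 rad, so the notch lies in -0.62..-0.78 or -0.98..-1.14. Moving over the knob now.

Call:
move_arm --pt "0.4 -0.8 0" --pt "0.48 -0.96 0" --pt "0.48 -0.96 0" --pt "0.48 -0.96 0" --pt "0.48 -0.96 0" --pt "0.48 -0.96 0" --pt "0.48 -0.96 0" --pt "0.48 -0.96 0" --yaw '[0.3,0.4,0.4,0.4,0.4,0.4,0.4,0.4]' --hand '[1,1,1,1,1,1,1,1]' --squeeze 20

```text
time: 0.77
eef_pos: [0.3663, 0.4283, 0.2223]
tool_rot: [-0.0, 0.071, 0.997, -0.0]
wrist_force: [-0.0, 0.2, -0.6]
grip_width: 1.004
grasp_force: 0.0
```

Call:
move_arm --pt "0.48 -0.96 0" --pt "0.48 -0.96 0" --pt "0.48 -0.96 0" --pt "0.48 -0.96 0" --pt "0.48 -0.96 0" --pt "0.48 -0.96 0" --pt "0.48 -0.96 0" --pt "0.4 -0.8 0" --yaw '[0.4,0.4,0.4,0.4,0.4,0.4,0.3,0.2]' --hand '[0.6,0.6,0.6,0.6,0.6,0.6,0.6,0.6]'

```text
time: 1.43
eef_pos: [0.4605, 0.2396, 0.2224]
tool_rot: [-0.0, -0.054, 0.999, -0.0]
wrist_force: [0.3, 0.7, -0.3]
grip_width: 0.6
grasp_force: 0.0
```

Call:
move_arm --pt "0.2 -0.5 0" --pt "0.2 -0.5 0" --pt "0 0 -0.5" --pt "0 0 -0.8" --pt "0 0 -0.7" --pt "0 0 0" --pt "0 0 0" --pt "0 0 0" --yaw '[0,0,0,0,0,0,0,0]' --hand '[0.6,0.6,0.6,0.6,0.6,0.6,0.6,0.6]'

```text
time: 2.1
eef_pos: [0.4704, 0.217, 0.1734]
tool_rot: [0.0, -0.054, 0.999, 0.0]
wrist_force: [0.2, 0.2, 1.3]
grip_width: 0.604
grasp_force: 0.0
```

Run:
```python
from h import *
s=get_state();print(s['eef_pos'],s['tool_rot'],s['wrist_force'])
c=get_calibration("wrist");print(c)
cv2.imwrite("pics/w1.png",grab_frame("wrist")[:,:,::-1])
def proj(X):
    q=c["R"]@np.array(X)+c["t"];th=np.arctan2(np.hypot(q[0],q[1]),q[2]);u=q[:2]/np.hypot(q[0],q[1])*th
    return (u*[c["fx"],c["fy"]]+[c["cx"],c["cy"]]).round(1)
for X in([.4815,.189,.096],[.5153,.1926,.08],[.5131,.1511,.06],[.5036,.2345,.06]):print(X,proj(X))
```

```text
[0.47037703 0.21702701 0.17336982] [ 2.80167145e-04 -5.44038552e-02  9.98518961e-01  1.60156745e-04] [0.22800328 0.19649992 1.26634537]
{'fx': 325.19226210127806, 'fy': 325.19226210127806, 'cx': 280.2435285321312, 'cy': 211.5951307434491, 'R': array([[-1.08943303e-01,  9.94047637e-01,  8.07247862e-04],
       [ 9.59239399e-01,  1.04915383e-01,  2.62397672e-01],
       [ 2.60751093e-01,  2.93608129e-02, -9.64959486e-01]]), 't': array([-0.16399526, -0.49354325,  0.21285701])}
[0.4815, 0.189, 0.096] [243.6 228.8]
[0.5153, 0.1926, 0.08] [246.9 260.5]
[0.5131, 0.1511, 0.06] [204.7 244.4]
[0.5036, 0.2345, 0.06] [296.  244.6]
```

View pics/w1.png

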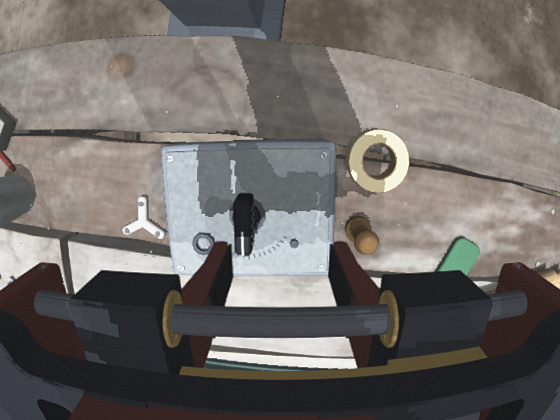

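The wrist view shows the ring at (203,243), the stud at (294,243) and the knob nose near (242,254). All are within about 2 px of the prediction. Centring and lowering next, then a check on the bar's angle.

Call:
move_arm --pt "0.22 -0.56 0" --pt "0.22 -0.56 0" --pt "0 0 -0.6" --pt "0 0 -0.6" --pt "0 0 0" --pt "0 0 0" --yaw '[0,0,0,0,0,0]' --hand '[0.5,0.5,0.5,0.5,0.5,0.5]'

```text
time: 2.65
eef_pos: [0.4811, 0.1889, 0.1432]
tool_rot: [-0.0, -0.054, 0.999, -0.0]
wrist_force: [1.0, -0.0, 0.5]
grip_width: 0.501
grasp_force: 0.0
```

Run:
```python
from h import *
s=get_state();print(s['eef_pos'],s['tool_rot'],s['wrist_force'])
c=get_calibration("wrist")
im=grab_frame("wrist")[:,:,::-1];cv2.imwrite("pics/w2.png",im)
def proj(X):
    q=c["R"]@np.array(X)+c["t"];th=np.arctan2(np.hypot(q[0],q[1]),q[2]);u=q[:2]/np.hypot(q[0],q[1])*th
    return (u*[c["fx"],c["fy"]]+[c["cx"],c["cy"]]).round(1)
for X in([.4815,.189,.096],[.5153,.1926,.08],[.5131,.1511,.06],[.5036,.2345,.06]):print(X,proj(X))
cv2.imwrite("pics/w2z.png",cv2.resize(im[170:320,180:380],None,fx=4,fy=4,interpolation=cv2.INTER_CUBIC))
np.save("c2.npy",c,allow_pickle=True)
```

```text
[0.48105417 0.18886209 0.14316244] [-7.71571941e-05 -5.43942230e-02  9.98519535e-01 -1.72858931e-06] [ 0.96235939 -0.0417937   0.53106855]
[0.4815, 0.189, 0.096] [281.2 232.2]
[0.5153, 0.1926, 0.08] [280.9 267.7]
[0.5131, 0.1511, 0.06] [230.6 249.5]
[0.5036, 0.2345, 0.06] [333.4 249. ]
```

View pics/w2z.png

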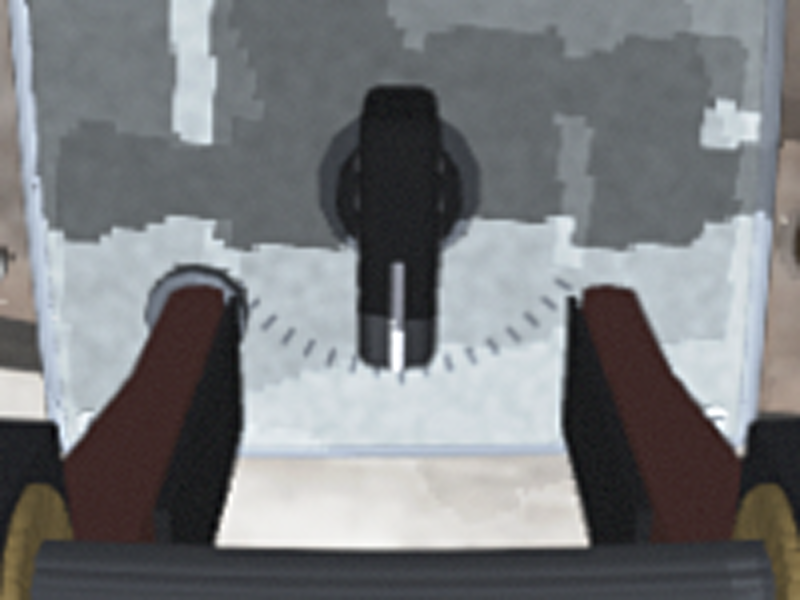

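The crop shows the bar vertical in the image, so it is aligned with the tool, centred at about x=399 between the fingers. Its yaw is therefore about 0.108. Descending and gripping.

Call:
move_arm --pt "0 0 -0.7" --pt "0 0 -0.7" --pt "0 0 -0.7" --pt "0 0 -0.5" --pt "0 0 -0.4" --pt "0 0 0" --pt "0 0 0" --pt "0 0 0" --yaw '[0,0,0,0,0,0,0,0]' --hand '[0.5,0.5,0.5,0.4,0.4,0.35,0.3,0.3]'

```text
time: 3.37
eef_pos: [0.4818, 0.1892, 0.0687]
tool_rot: [0.001, -0.054, 0.999, 0.0]
wrist_force: [0.3, -0.5, -0.4]
grip_width: 0.304
grasp_force: 0.0
```

Call:
move_arm --pt "0 0 0" --pt "0 0 0" --pt "0 0 0" --pt "0 0 0" --pt "0 0 0" --pt "0 0 0" --pt "0 0 0" --pt "0 0 0" --yaw '[0,0,0,0,0,0,0,0]' --hand '[0.2,0.15,0.1,0.1,0.1,0.1,0.1,0.1]' --squeeze 25

```text
time: 4.03
eef_pos: [0.4818, 0.1882, 0.0685]
tool_rot: [0.001, -0.054, 0.999, -0.0]
wrist_force: [-0.5, -2.1, 5.6]
grip_width: 0.158
grasp_force: 25.0
```

Gripped at 13.9 mm. I'll relieve the 1 mm y offset and pull out 12.5 mm.

Call:
move_arm --pt "0 -0.04 0" --pt "0 0 0.1" --pt "0 0 0.1" --pt "0 0 0.1" --pt "0 0 0.1" --pt "0 0 0.1" --pt "0 0 0" --pt "0 0 0" --yaw '[0,0,0,0,0,0,0,0]' --hand '[0.1,0.1,0.1,0.1,0.1,0.1,0.1,0.1]'

```text
time: 4.7
eef_pos: [0.4817, 0.1882, 0.0809]
tool_rot: [0.001, -0.054, 0.999, 0.0]
wrist_force: [2.5, 0.5, 3.6]
grip_width: 0.158
grasp_force: 25.0
```

Call:
move_arm --pt "0 0 0" --pt "0 0 0" --pt "0 0 0" --pt "0 0 0" --pt "0 0 0" --pt "0 0 0" --pt "0 0 0" --pt "0 0 0" --yaw '[-0.2,-0.4,-0.5,-0.5,-0.5,-0.5,-0.4,0]' --hand '[0.1,0.1,0.1,0.1,0.1,0.1,0.1,0.1]'

```text
time: 5.37
eef_pos: [0.4817, 0.188, 0.0807]
tool_rot: [0.001, 0.077, 0.997, 0.0]
wrist_force: [3.3, -0.2, 3.2]
grip_width: 0.16
grasp_force: 25.0
```

```bash
cat > st.py <<'E'
from h import *
s=get_state();q=s['tool_rot'];a=2*np.arctan2(q[2],q[1])-np.pi
print("z",s['eef_pos'].round(4),"barYaw",round(a,3),"F",s['wrist_force'].round(1),"M",s['moment'].round(3))
E
python3 st.py
```

```text
z [0.4817 0.188  0.0807] barYaw -0.155 F [ 3.3 -0.2  3.2] M [ 0.176 -0.888  0.038]
```

Call:
move_arm --pt "0.04 0 0" --pt "0 0 0" --pt "0 0 0" --pt "0 0 0" --pt "0 0 0" --pt "0 0 0" --pt "0 0 0" --pt "0 0 0" --yaw '[-0.5,-0.8,-0.9,-0.9,-0.9,-0.9,-0.75,0]' --hand '[0.1,0.1,0.1,0.1,0.1,0.1,0.1,0.1]'

```text
time: 6.03
eef_pos: [0.4816, 0.1877, 0.0802]
tool_rot: [-0.0, 0.318, 0.948, -0.0]
wrist_force: [2.0, 0.1, 3.5]
grip_width: 0.162
grasp_force: 25.0
```

```bash
python3 st.py;python3 - <<'E'
from h import *
im=grab_frame("top")[:,:,::-1]
cv2.imwrite("pics/w3.png",cv2.resize(grab_frame("wrist")[150:330,160:400,::-1],None,fx=3,fy=3,interpolation=cv2.INTER_CUBIC))
E
```

```text
z [0.4816 0.1877 0.0802] barYaw -0.648 F [2.  0.1 3.5] M [ 0.028 -0.442 -0.066]
```

View pics/w3.png

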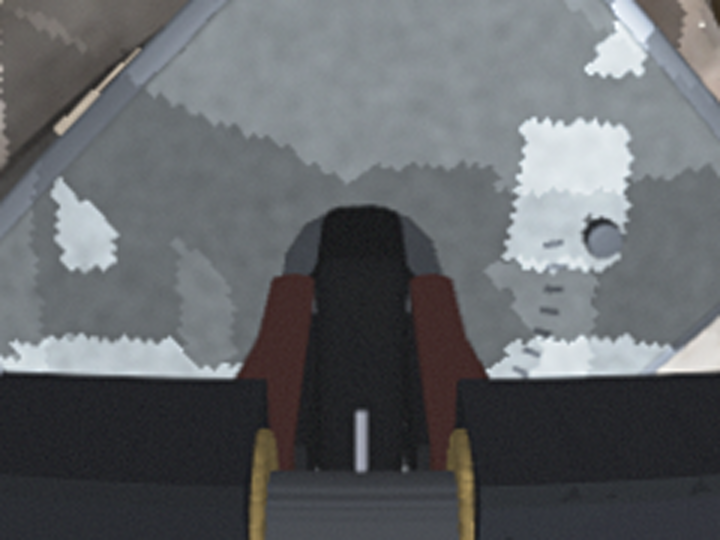

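The bar is still aligned with the tool and the stud shows at the right. The bar is at -0.648. First probe downward.

Call:
move_arm --pt "0 0 -0.03" --pt "0 0 -0.03" --pt "0 0 -0.03" --pt "0 0 -0.02" --pt "0 0 0" --pt "0 0 0" --yaw '[0,0,0,0,0,0]' --hand '[0.1,0.1,0.1,0.1,0.1,0.1]'

```text
time: 6.63
eef_pos: [0.4817, 0.1876, 0.0778]
tool_rot: [-0.0, 0.317, 0.948, -0.0]
wrist_force: [-0.8, -0.8, 9.9]
grip_width: 0.159
grasp_force: 25.0
```

Call:
move_arm --pt "0 0 -0.03" --pt "0 0 0" --pt "0 0 0" --yaw '[0,0,0]' --hand '[0.1,0.1,0.1]'

```text
time: 6.88
eef_pos: [0.4816, 0.1876, 0.0774]
tool_rot: [-0.001, 0.317, 0.948, -0.0]
wrist_force: [-3.3, -1.9, 14.3]
grip_width: 0.158
grasp_force: 25.0
```

Firm stop at z about 0.0776, so -0.648 is no notch. The stop is soft enough to probe safely: lift, turn 2.9°, probe again.

Call:
move_arm --pt "0 0 0.06" --pt "0 0 0.06" --pt "0 0 0" --pt "0 0 0" --pt "0 0 -0.04" --pt "0 0 -0.04" --pt "0 0 -0.03" --pt "0 0 0" --yaw '[0,0,-0.3,-0.27,0,0,0,0]' --hand '[0.1,0.1,0.1,0.1,0.1,0.1,0.1,0.1]'

```text
time: 7.55
eef_pos: [0.4816, 0.1876, 0.0771]
tool_rot: [-0.0, 0.341, 0.94, -0.0]
wrist_force: [-1.1, -0.7, 3.1]
grip_width: 0.161
grasp_force: 25.0
```

```bash
python3 st.py
```

```text
z [0.4816 0.1876 0.0771] barYaw -0.696 F [-1.1 -0.7  3.1] M [-0.138  0.117 -0.064]
```

Already below the earlier stop with only 3 N of force, so this may be the notch. Easing down a little further.

Call:
move_arm --pt "0 0 -0.04" --pt "0 0 0" --pt "0 0 0" --yaw '[0,0,0]' --hand '[0.1,0.1,0.1]'

```text
time: 7.8
eef_pos: [0.4816, 0.1876, 0.0758]
tool_rot: [-0.0, 0.341, 0.94, -0.0]
wrist_force: [-0.3, -0.5, 2.9]
grip_width: 0.158
grasp_force: 25.0
```

It slides freely past the stop: the notch is at -0.696, 0.18 rad from the ring. Continuing down gently.

Call:
move_arm --pt "0 0 -0.04" --pt "0 0 -0.04" --pt "0 0 -0.04" --pt "0 0 -0.04" --pt "0 0 0" --pt "0 0 0" --yaw '[0,0,0,0,0,0]' --hand '[0.1,0.1,0.1,0.1,0.1,0.1]'

```text
time: 8.3
eef_pos: [0.4816, 0.1875, 0.072]
tool_rot: [-0.0, 0.341, 0.94, -0.0]
wrist_force: [-1.5, -1.6, 5.7]
grip_width: 0.155
grasp_force: 25.0
```

```bash
python3 st.py
```

```text
z [0.4816 0.1875 0.072 ] barYaw -0.696 F [-1.5 -1.6  5.7] M [-0.344  0.432 -0.256]
```

Mz of -0.26 suggests the notch's middle is slightly further clockwise. Relieving it by 1°.

Call:
move_arm --pt "0 0 0" --pt "0 0 0" --pt "0 0 0" --yaw '[-0.1,-0.1,0]' --hand '[0.1,0.1,0.1]'

```text
time: 8.55
eef_pos: [0.4816, 0.1876, 0.072]
tool_rot: [-0.0, 0.349, 0.937, -0.0]
wrist_force: [-2.1, -0.2, 5.6]
grip_width: 0.156
grasp_force: 25.0
```

```bash
python3 st.py
```

```text
z [0.4816 0.1876 0.072 ] barYaw -0.714 F [-2.1 -0.2  5.6] M [-0.338  0.416 -0.152]
```

Call:
move_arm --pt "0 0 0" --pt "0 0 0" --pt "0 0 -0.04" --pt "0 0 -0.04" --pt "0 0 0" --yaw '[-0.1,-0.05,0,0,0]' --hand '[0.1,0.1,0.1,0.1,0.1]'

```text
time: 8.97
eef_pos: [0.4816, 0.1875, 0.0698]
tool_rot: [-0.0, 0.355, 0.935, -0.0]
wrist_force: [-1.1, -0.3, 4.5]
grip_width: 0.159
grasp_force: 25.0
```

```bash
python3 st.py
```

```text
z [0.4816 0.1875 0.0698] barYaw -0.727 F [-1.1 -0.3  4.5] M [-0.312  0.259 -0.087]
```

Call:
move_arm --pt "0 0 -0.04" --pt "0 0 -0.04" --pt "0 0 -0.02" --pt "0 0 0" --pt "0 0 0" --yaw '[0,0,0,0,0]' --hand '[0.1,0.1,0.1,0.1,0.1]'

```text
time: 9.38
eef_pos: [0.4816, 0.1876, 0.0683]
tool_rot: [-0.001, 0.355, 0.935, -0.0]
wrist_force: [-5.1, -1.6, 17.3]
grip_width: 0.161
grasp_force: 25.0
```

```bash
python3 st.py
```

```text
z [0.4816 0.1876 0.0683] barYaw -0.727 F [-5.1 -1.6 17.3] M [-0.625  1.119 -0.179]
```

A hard stop at z=0.0683, the same height as the home grip of 0.0685. Relax, release, then confirm by lightly touching the knob's top with closed fingers (home top is z=0.096).

Call:
move_arm --pt "0 0 0.04" --pt "0 0 0" --pt "0 0 0" --pt "0 0 0" --pt "0 0 0" --pt "0 0 0" --pt "0 0 0.2" --pt "0 0 0.8" --yaw '[0,0,0,0,0,0,0,0]' --hand '[0.1,0.2,0.3,0.35,0.35,0.35,0.35,0.35]'

```text
time: 10.05
eef_pos: [0.4802, 0.187, 0.0917]
tool_rot: [-0.002, 0.355, 0.935, -0.002]
wrist_force: [-0.7, 1.2, -0.6]
grip_width: 0.353
grasp_force: 0.0
```

Call:
move_arm --pt "0 0 0.8" --pt "0 0 0" --pt "0 0 0" --pt "0 0 0" --pt "0 0 0" --pt "0 0 0" --pt "0 0 0" --pt "0 0 0" --yaw '[0,0,0,0,0,0,0,0]' --hand '[0.35,0.2,0,0,0,0,0,0]' --squeeze 10

```text
time: 10.72
eef_pos: [0.4818, 0.1876, 0.113]
tool_rot: [-0.0, 0.355, 0.935, -0.0]
wrist_force: [0.1, 0.4, -0.7]
grip_width: 0.007
grasp_force: 0.0
```

```bash
python3 st.py
```

```text
z [0.4818 0.1876 0.113 ] barYaw -0.726 F [ 0.1  0.4 -0.7] M [-0.033 -0.012  0.032]
```

Down to 0.098 and then a little further.

Call:
move_arm --pt "0 0 -0.3" --pt "0 0 -0.2" --pt "0 0 -0.08" --pt "0 0 0" --pt "0 0 0" --yaw '[0,0,0,0,0]' --hand '[0,0,0,0,0]'

```text
time: 11.13
eef_pos: [0.4818, 0.1876, 0.0986]
tool_rot: [-0.0, 0.355, 0.935, -0.0]
wrist_force: [0.3, 0.4, -0.0]
grip_width: 0.007
grasp_force: 0.0
```

Call:
move_arm --pt "0 0 -0.04" --pt "0 0 -0.04" --pt "0 0 0" --pt "0 0 0" --yaw '[0,0,0,0]' --hand '[0,0,0,0]'

```text
time: 11.47
eef_pos: [0.4821, 0.1878, 0.097]
tool_rot: [0.0, 0.355, 0.935, 0.0]
wrist_force: [0.5, 0.3, 0.0]
grip_width: 0.006
grasp_force: 0.0
```

Call:
move_arm --pt "0 0 -0.03" --pt "0 0 -0.03" --pt "0 0 0" --pt "0 0 0" --yaw '[0,0,0,0]' --hand '[0,0,0,0]'

```text
time: 11.8
eef_pos: [0.4823, 0.1879, 0.0963]
tool_rot: [0.0, 0.355, 0.935, 0.0]
wrist_force: [-2.9, -1.1, 9.2]
grip_width: 0.004
grasp_force: 4.5
```

Contact at z=0.0963 with 9 N, well above the 4 N sliding friction, and it holds. That is the home height. One small extra nudge, then back off.

Call:
move_arm --pt "0 0 -0.02" --pt "0 0 0" --pt "0 0 0" --yaw '[0,0,0]' --hand '[0,0,0]'

```text
time: 12.05
eef_pos: [0.4824, 0.188, 0.0962]
tool_rot: [0.0, 0.355, 0.935, 0.001]
wrist_force: [-4.1, -1.1, 13.8]
grip_width: 0.006
grasp_force: 6.8
```

Call:
move_arm --pt "0 0 0.3" --pt "0 0 0.8" --pt "0 0 1" --pt "0 0 1" --pt "0 0 0.8" --pt "0 0 0" --pt "0 0 0" --pt "0 0 0" --yaw '[0,0,0,0,0,0,0,0]' --hand '[0,0,0,0,0.3,0.5,0.7,0.7]'

```text
time: 12.72
eef_pos: [0.4815, 0.1876, 0.1918]
tool_rot: [-0.0, 0.355, 0.935, -0.0]
wrist_force: [-0.6, -0.5, -0.5]
grip_width: 0.268
grasp_force: 0.0
```

```bash
python3 st.py
python3 - <<'E'
from h import *
cv2.imwrite("pics/w4.png",grab_frame("wrist")[:,:,::-1])
E
```

```text
z [0.4815 0.1876 0.1918] barYaw -0.726 F [-0.6 -0.5 -0.5] M [-0.029  0.017 -0.01 ]
```

View pics/w4.png

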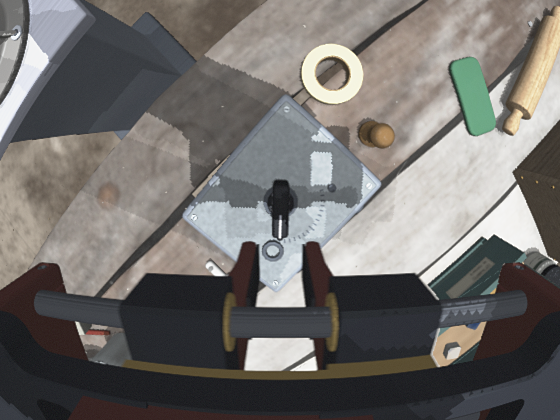

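The knob's nose at (280,235) points just beside the ring at (272,250). The knob is home and free, and the stamp, tape and stilt have not moved. Handing in.

```bash
python3 -c "
from plant import *
print(job_done())"
```

```text
the job is handed in; nothing more can be done
None
```

The knob was pulled out, turned to the ring mark, pushed fully home in its notch about 9° to the counter-clockwise side of the mark, and released; the job is handed in, with no verdict returned.

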